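# Lock the lamp head on the microscope illuminator and open its shutter one stop

### The job

Fit the lamp head to the microscope's illuminator unit: take it from its parking stand, pass its T-shaped foot through the slot in the unit until its flange sits flat on the deck, and give it a quarter turn so that the foot is locked crosswise under the slot. Only then slide the unit's shutter by its tab to its next stop, so that the clear hole in the plate stands over the light port, and let go. Leave the other things on the table where they are.

Things in the scene. Friction and masses are not known exactly. Their poses are not given: they have to be found in the camera images.
- unit: The illuminator unit, a fixed low white box, 200 (its x) x 280 (its y) mm, deck top 60 mm above the table, hollow inside. Origin: centre of its underside. Its y runs along its long side, the slot and the shutter's travel; its x points from the shutter's side to the slot's side, roughly away from the robot. The slot is in a steel plate, 90 x 90 mm, flush in the deck.
- slot (a point): Centre of the slot at the deck's top face, 42 mm from the unit's centre along its +x. The slot is 62 mm long (unit's y) and 20 mm wide (unit's x), widened in its middle to a 30 x 30 mm square. It goes down through the 10 mm deck into a hollow 38 mm deep, where the foot can turn all round. Axes as the unit's.
- lamp: The loose lamp head, upright in its stand, 0.3 to 0.55 kg, 103 mm tall. Origin: centre of its foot's underside; z up. From there up: steel T-foot bar 56 (its x) x 14 (its y) mm, 0 to 12 mm; round neck 24 mm thick, 12 to 26; aluminium flange disc 80 mm in diameter, 26 to 34; round finned grey body 62 mm in diameter, 34 to 69; black grip bar, 69 to 103.
- lamp_grip (a point): Centre of the lamp head's black grip bar, 86 mm above the lamp's origin; the bar is 60 (lamp's x) x 24 (lamp's y) x 34 mm high, parallel to the T-foot bar. Axes as the lamp's.
- lamp_flange (a point): Centre of the underside of the lamp's flange, 26 mm above its origin; axes as the lamp's. When it rests on the unit's deck (lamp's origin 34 mm above the table), the foot's top is 4 mm below the deck's underside and turns freely, either way, with no end stop. Locked: lamp's x along the unit's x; a half turn more is the same.
- stand: The fixed parking stand, a grey block 110 x 110 x 45 mm with a 64 mm square well, in which the lamp head's foot hangs while its flange lies on top. Origin: centre of its underside.
- shutter (a joint): Travel of the shutter plate along the unit's +y, in m. It has three click stops: 0 (the start: blank part over the light port), 0.040 (clear hole over the port) and 0.080 (white diffuser disc over the port). About 5 N takes it out of a stop; released within about 10 mm of a stop, it snaps into it.
- shutter_tab (a point): Centre of the top face of the shutter's upright black tab, 101 mm above the table. The tab is 38 (unit's x) x 14 (unit's y) x 36 mm high and stands on the unit's -y end of the aluminium shutter plate (44 x 155 x 4 mm, top 65 mm above the table) between two low rails (67 mm). Axes as the unit's. At the start: 58 mm along -x, 88 mm along -y from the unit's centre.
- light_port (a point): Centre of the round light port, 30 mm in diameter, in the deck under the shutter plate, 60 mm above the table.
- oil_bottle: Bystander: small amber bottle, 46 mm in diameter, 95 mm high. Origin: centre of its underside.
- stain_jar: Bystander: clear jar with a white cap, 48 mm in diameter, 70 mm high. Origin: centre of its underside.
- mug: Bystander: white mug, 80 mm in diameter, 90 mm high. Origin: centre of its underside.
- slide_box: Bystander: flat blue slide box, 90 x 180 x 30 mm. Origin: centre of its underside.
- slide_folder: Bystander: shallow cardboard tray with glass slides, 200 x 120 x 14 mm. Origin: centre of its underside.
- notebook: Bystander: black notebook, 210 x 150 x 20 mm. Origin: centre of its underside.

How it is judged (in metres and radians):
On the way:
1. the lamp head is locked: foot through the slot and turned crosswise beneath it, with the shutter still in its first stop (horizontal distance between lamp and slot below 0.008 m and z of lamp in the frame of unit between 0.028 and 0.0375 m and angle between the x axis of lamp and the x axis of unit, either way round below 0.3 rad and angle between lamp's own z axis and vertical below 0.1 rad and value of joint shutter below 0.012 m), for 0.2 s.
At the end, for the whole second after the job is handed in: The lamp head is upright (within 0.10 rad) and at rest, its flange down on the unit's deck (within 3.5 mm), its foot centred on the slot within 8 mm and turned crosswise (lamp x along unit x within 0.30 rad), and the shutter rests in its middle stop, 40 mm from the start (within 5 mm) (horizontal distance between lamp and slot below 0.008 m and z of lamp in the frame of unit between 0.028 and 0.0375 m and angle between the x axis of lamp and the x axis of unit, either way round below 0.3 rad and angle between lamp's own z axis and vertical below 0.1 rad and value of joint shutter between 0.035 and 0.045 m and velocity of joint shutter below 0.01 m/s and linear speed of lamp below 0.02 m/s); the robot touches nothing.
It fails at once if a bystander is pushed more than 40 mm from its place (distance of any of oil_bottle, stain_jar, mug, slide_box, slide_folder, notebook from where it was at the start of the episode above 0.04 m).
It also fails if it takes over 58 s, if anything falls off the work surface, if the arm or the gripper's body presses on something with over 40 N, if the wrist force passes 120 N, or if a joint passes its speed limit or range.

### The arm

A 7-joint arm with a two-finger parallel gripper is mounted at the origin on the work surface. World frame = base frame: x ahead of the robot, y to its left, z up, the work surface at z = 0. Lengths are in mm, angles in rad, forces in N, time in s.
With the tool pointing down it reaches from about 400 to 875 mm from the base axis. Payload 19.3 kg.
Tool frame: the origin (TCP) lies at the very end of the fingers, on their centre line; the grasp point (between the pads) lies 19 mm behind it (grip_point_offset is the z of the grasp point in the tool frame, in mm); z points along the fingers, x is the direction in which the jaws open and shut, and the axes are right-handed (so a half turn about z gives the same grasp; the last joint's range is limited). The gripper opens to 85 mm and grips with 20 to 120 N. Pads are 22 mm wide; open, the fingers measure 114 mm over their backs; the gripper's body (76 mm by 85 mm) begins 54 mm behind the grasp point. The pads swing forward as they close: fully open they stand 13 mm farther back than shut.
Start: joints at [1.129, 0.521, -0.036, 1.599, 0.021, 1.021, -0.113], TCP at [227.03, -582.298, 203.391] pointing down, gripper open.
Joint ranges: [-2.91, 2.91], [-0.3, 2.13], [-1.5, 1.42], [0.17, 2.43], [-1.26, 4.41], [0.16, 1.93], [-2.52, 2.52]. Speed limits (rad/s): [1.89, 1.89, 2.39, 2.39, 3.01, 3.01, 3.01].

### API

Orientations are given as a 3x3 rotation matrix whose columns are the frame's x, y, z axes.
In Python, from workcell import movep, movel, goto_joints, open_gripper, clamp, wait, inverse_kinematics, read_state, camera, PlanningError, finish_job, grip_point_offset gives the robot as it stands. Calls block until the motion is done:
- movep(position, orientation): joint-space move of the TCP to a pose.
- movel(position, frame=None, max_speed=150, guard=None): straight line of the TCP; frame=None keeps the orientation; max_speed is the mean speed in mm/s. With guard (N) it stops when the force on the tool has changed by that much, and returns True; else False.
- goto_joints(angles): joint-space move.
- open_gripper() and clamp(): open the fingers fully, or close them until they stop; the grip force is fixed at half the most.
- wait(seconds).
- inverse_kinematics(position, orientation): joint angles nearest the present ones, or None.
- read_state(): the state.
- camera(name): name is "side" or "top"; returns a dict with "image" (384x512x3 uint8, blue, green, red), "range_z" (384x512 float32, mm along the optical axis (not along the pixel's ray), 0 where there is no reading), "fx", "fy", "cx", "cy" (pixels), "cam_to_world" (4x4, takes a point from camera to world coordinates). Camera axes: x right, y up, looking along -z (the intrinsics and any distortion apply to the point x, -y, -z); pixel columns grow to the right and rows downward; lengths in mm; the calibration is good to about 2 mm. A picture is of the moment at which its call begins.
A pose or a line that the arm cannot do raises PlanningError and nothing moves.
- finish_job(): hands the job in, once; it reports no verdict.
The state is a dict: "time": time; "qpos": joint angles; "qvel": joint speeds; "joint_efforts": joint torques, N m; "eef_pos": TCP position; "tool_rot": TCP orientation; "ft_force": force on the tool from outside, world axes, zero at the start; "torque": the same for the moment, N m; "finger_gap": finger opening in mm.
Only numpy, scipy, OpenCV 4.12 (cv2) and the standard library are available. Lean on these libraries where they do the work, as an engineer would, in place of code of your own. Each camera call takes 0.05 s, during which the arm holds its last target. There are 200 camera calls.

## Working session

There is one attempt and no reset: what is moved stays moved. The work goes in short steps, each a Python script; the robot and the scene stay as the last script left them, time stands still between calls to the robot, and variables do not carry over. Pictures are saved under pics/ and viewed, about 8 in all and at most 12, crops included, and the job is handed in when it is done.

```bash
mkdir -p pics; ls; python3 - <<'E'
from workcell import *
import cv2, numpy as np, pickle
d={n:camera(n) for n in("top","side")}
pickle.dump(d,open("c0.pkl","wb"))
for n,c in d.items():
    print(n,c["fx"],c["fy"],c["cx"],c["cy"],[k for k in c]);print(np.round(c["cam_to_world"],3))
    cv2.imwrite(f"pics/{n}0.png",c["image"])
s=read_state();print(s["time"],s["tool_rot"],s["finger_gap"],grip_point_offset)
E
```

```text
pics
top 429.08675116194604 429.08675116194604 247.91554378647535 197.6788555176859 ['image', 'range_z', 'fx', 'fy', 'cx', 'cy', 'cam_to_world']
[[-2.900000e-02  9.940000e-01 -1.050000e-01  4.818230e+02]
 [-1.000000e+00 -3.000000e-02 -3.000000e-03 -2.000000e+00]
 [-6.000000e-03  1.050000e-01  9.940000e-01  1.484612e+03]
 [ 0.000000e+00  0.000000e+00  0.000000e+00  1.000000e+00]]
side 441.83489608206105 441.83489608206105 254.8719014176409 191.27289045532143 ['image', 'range_z', 'fx', 'fy', 'cx', 'cy', 'cam_to_world']
[[-9.300000e-01  2.240000e-01 -2.920000e-01  1.510920e+02]
 [-3.680000e-01 -5.620000e-01  7.410000e-01  1.166049e+03]
 [ 2.000000e-03  7.970000e-01  6.050000e-01  1.032887e+03]
 [ 0.000000e+00  0.000000e+00  0.000000e+00  1.000000e+00]]
0.1 [[ 3.63284226e-01 -9.31678267e-01 -4.21330480e-04]
 [-9.31677821e-01 -3.63284466e-01  9.14146910e-04]
 [-1.00475363e-03  6.04491103e-05 -9.99999493e-01]] 85.63926528062805 -18.700000000000003
```

View pics/top0.png

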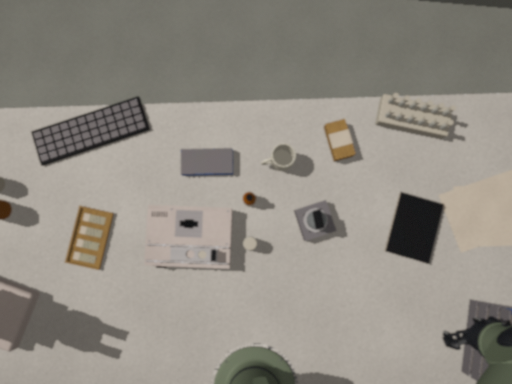

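View pics/side0.png

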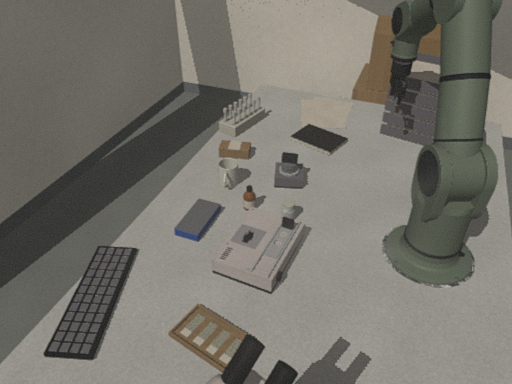

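```bash
cat > h.py <<'E'
import numpy as np, cv2, pickle
def rays(c,uv):
    uv=np.atleast_2d(uv).astype(float)
    d=np.c_[(uv[:,0]-c["cx"])/c["fx"],-(uv[:,1]-c["cy"])/c["fy"],-np.ones(len(uv))]
    M=c["cam_to_world"]; return M[:3,3],d@M[:3,:3].T
def cast(c,uv,z):
    o,d=rays(c,uv); return o+d*((z-o[2])/d[:,2])[:,None]
def cloud(c):
    v,u=np.mgrid[:384,:512]; o,d=rays(c,np.c_[u.ravel(),v.ravel()])
    r=c["range_z"].ravel()
    P=o+d*r[:,None]; P[r<=0]=np.nan
    return P.reshape(384,512,3)
def box(c,mask,z):
    """centre, long-axis angle, sizes of a mask cast on plane z"""
    v,u=np.nonzero(mask); P=cast(c,np.c_[u,v],z)[:,:2].astype(np.float32)
    (x,y),(w,h),a=cv2.minAreaRect(P)
    if w<h: w,h,a=h,w,a+90
    return dict(rect=np.round([x,y],1),size=np.round([w,h],1),ang=round((a+90)%180-90,1),mean=np.round(P.mean(0),1),n=len(P))
def blob(m,uv,maxd=20):
    n,l,s,cen=cv2.connectedComponentsWithStats(m.astype(np.uint8),connectivity=8)
    i=1+np.argmin(np.hypot(*(cen[1:]-uv).T)); return l==i
E
python3 - <<'E'
from h import *
d=pickle.load(open("c0.pkl","rb"))
c=d["top"];P=cloud(c);z=P[...,2];g=c["image"].max(2)
sub=np.zeros_like(g,bool);sub[170:290,130:350]=1
print("table",np.nanmedian(z[280:300,130:350]),"deck",np.nanmedian(z[215:225,155:170]),"stand", np.nanmedian(z[205:212,305:312]))
deck=blob(sub&(z>48)&(z<75),(190,238))
print("deck",box(c,deck,60))
slot=blob(sub&(g<60)&(np.hypot(*(np.indices(g.shape)[::-1]-np.array([189,223])[:,None,None]))<18),(189,223)); print("slot",box(c,slot,60))
lamp=blob(sub&(z>105),(317,219)); print("grip z",box(c,lamp,122),np.nanmedian(z[lamp]))
gd=blob(sub&(g<50)&(np.hypot(*(np.indices(g.shape)[::-1]-np.array([319,218])[:,None,None]))<14),(319,218)); print("grip dark",box(c,gd,122),np.nanmedian(z[gd]))
tab=blob(sub&(z>85)&(np.hypot(*(np.indices(g.shape)[::-1]-np.array([217,256])[:,None,None]))<15),(217,256)); print("tab",box(c,tab,101),np.nanmedian(z[tab]))
st=blob(sub&(z>32)&(np.hypot(*(np.indices(g.shape)[::-1]-np.array([316,221])[:,None,None]))<30),(316,221));print("stand",box(c,st,45))
im=cv2.resize(c["image"][175:280,140:345],None,fx=3.9,fy=3.9,interpolation=cv2.INTER_CUBIC)
cv2.imwrite("pics/t1.png",np.clip(im*1.3,0,255).astype(np.uint8))
# side
s=d["side"];Q=cloud(s);zs=Q[...,2]
w=(Q[...,0]>200)&(Q[...,0]<750)&(abs(Q[...,1])<400)
gl=blob(w&(zs>108)&(Q[...,1]<-50),(290,158));p=Q[gl];print("side grip",p[:,:2].min(0),p[:,:2].max(0),p.mean(0),len(p))
E
```

```text
table 0.7110421131850444 deck 61.31130982485672 stand 46.79076881284868
deck {'rect': array([508.4, 205.6]), 'size': array([280.9, 205.7]), 'ang': 86.2, 'mean': array([510.2, 206.8], dtype=float32), 'n': 4937}
slot {'rect': array([553.5, 201.4]), 'size': array([50. , 19.9]), 'ang': 88.3, 'mean': array([552.5, 201.3], dtype=float32), 'n': 82}
grip z {'rect': array([ 552.7, -218. ]), 'size': array([59.2, 27.1]), 'ang': 11.5, 'mean': array([ 552.8, -217.6], dtype=float32), 'n': 157} 122.67980221357061
grip dark {'rect': array([ 550.8, -220. ]), 'size': array([51.5, 23.7]), 'ang': 8.7, 'mean': array([ 550.3, -219.8], dtype=float32), 'n': 121} 122.7040437451385
tab {'rect': array([448.5, 121.8]), 'size': array([35. , 12.8]), 'ang': -1.2, 'mean': array([447.5, 121.4], dtype=float32), 'n': 56} 100.9104427072856
stand {'rect': array([ 552.6, -219.4]), 'size': array([112.4, 109.8]), 'ang': -73.4, 'mean': array([ 552.6, -219.7], dtype=float32), 'n': 1090}
side grip [ 525.40437016 -232.31510158] [ 584.85670406 -198.78471368] [ 553.33398728 -212.27042649  118.59653978] 95
```

View pics/t1.png

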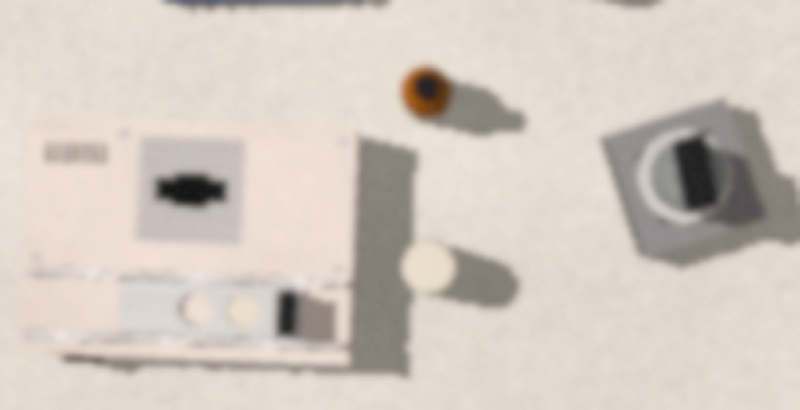

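```bash
cat >> h.py <<'E'
def up(c,u0,u1,v0,v1,k=8):
    return cv2.resize(c["image"][v0:v1,u0:u1],None,fx=k,fy=k,interpolation=cv2.INTER_CUBIC)
def ubox(c,m,u0,v0,z,k=8):
    cs,_=cv2.findContours(m.astype(np.uint8),cv2.RETR_EXTERNAL,cv2.CHAIN_APPROX_NONE)
    ct=max(cs,key=cv2.contourArea)[:,0].astype(float)
    uv=(ct+.5)/k-.5+[u0,v0]
    P=cast(c,uv,z)[:,:2].astype(np.float32)
    M=cv2.moments(P[:,None]); cen=[M["m10"]/M["m00"],M["m01"]/M["m00"]]
    (x,y),(w,h),a=cv2.minAreaRect(P)
    if w<h: w,h,a=h,w,a+90
    pa=.5*np.degrees(np.arctan2(2*M["mu11"],M["mu20"]-M["mu02"]))
    return np.round([*cen,x,y,w,h,(a+90)%180-90,pa],1)
E
python3 - <<'E'
from h import *
d=pickle.load(open("c0.pkl","rb"));c=d["top"];s=d["side"]
for n,cc,(u0,u1,v0,v1) in(("top",c,(174,206,211,236)),("side",s,(238,260,228,246))):
    g=up(cc,u0,u1,v0,v1).min(2)
    for t in(60,75,90): print(n,"slot",t,ubox(cc,g<t,u0,v0,60))
u0,u1,v0,v1=308,332,205,232
g=up(c,u0,u1,v0,v1).max(2)
for t in(45,60,75): print("grip",t,ubox(c,g<t,u0,v0,122))
u0,u1,v0,v1=205,221,246,264
g=up(c,u0,u1,v0,v1).max(2)
for t in(50,70,90): print("tab",t,ubox(c,g<t,u0,v0,101))
# deck edges from depth mask
P=cloud(c);z=P[...,2]
f=lambda a,b:np.polyfit(a,b,1)
m=lambda v0,v1,u0,u1:(P[v0:v1,u0:u1],)
xs=[];
# right edge (unit -y end): per row, last px with z>45; cast at 60
E=[];F=[]
for v in range(215,262):
    r=np.nonzero(z[v,140:236]>30)[0]; E.append((140+r[-1]+.5,v)); F.append((140+r[0]-.5,v))
for n,e in(("-y end",E),("+y end",F)):
    p=cast(c,e,60); k=f(p[:,0],p[:,1]); print(n,"slope deg",np.degrees(np.arctan(k[0])),np.polyval(k,508))
E=[];F=[]
for u in range(155,226):
    r=np.nonzero(z[195:285,u]>30)[0]; E.append((u,195+r[0]-.5)); F.append((u,195+r[-1]+.5))
for n,e in(("+x",E),("-x",F)):
    p=cast(c,e,60); k=f(p[:,1],p[:,0]); print(n,"deg",-np.degrees(np.arctan(k[0])),np.polyval(k,205))
cv2.imwrite("pics/s1.png",cv2.resize(s["image"][140:300,200:320],None,fx=4.5,fy=3.7*4.5/4.5,interpolation=cv2.INTER_CUBIC))
im=np.hstack([cv2.resize(up(c,170,235,205,270,4),(400,400)),cv2.resize(up(c,300,340,200,240,8),(400,400))]);cv2.imwrite("pics/t2.png",im)
E
```

```text
top slot 60 [552.5 201.5 552.2 201.4  53.7  22.8  88.3  86.5]
top slot 75 [552.5 201.6 552.4 201.4  56.2  24.9  88.3  86.3]
top slot 90 [552.6 201.7 552.4 201.6  58.3  27.4  88.3  86. ]
side slot 60 [553.6 206.4 553.9 206.1  46.7  23.1  80.4  81.9]
side slot 75 [554.  206.3 554.2 206.   50.8  27.1  80.3  84.1]
side slot 90 [554.3 205.8 554.6 204.1  58.1  29.   89.8  86.9]
grip 45 [ 550.4 -219.6  550.8 -219.8   51.9   23.5    8.7    9.1]
grip 60 [ 550.3 -220.2  550.9 -220.8   55.4   29.1    8.5    9.1]
grip 75 [ 550.3 -221.9  551.3 -224.    58.4   38.6    8.5    9.8]
tab 50 [446.9 117.5 447.1 117.5  28.3   8.9  -3.6  -4.4]
tab 70 [446.7 117.3 446.8 117.3  31.4  12.6  -3.3  -3.9]
tab 90 [446.6 116.8 446.9 116.8  34.2  16.3  -2.8  -2.4]
-y end slope deg -3.406113171143654 64.13594963121469
+y end slope deg -4.034015251337007 346.5215613099746
+x deg -3.7730552340244086 611.5852261344352
-x deg -2.6190226911041887 409.8125881307985
```

View pics/t2.png

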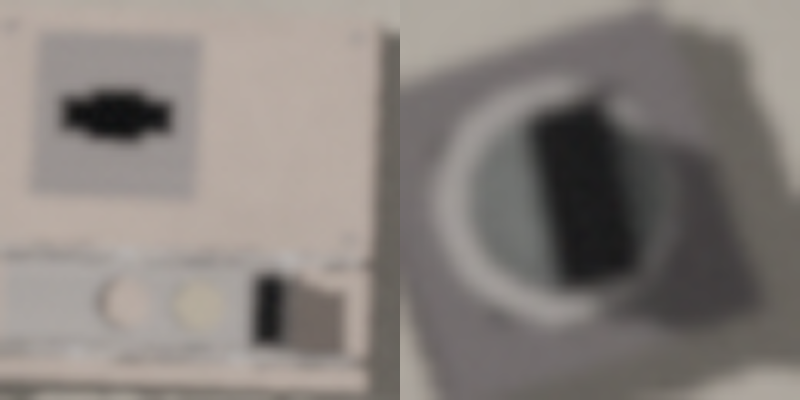

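```bash
cat >> h.py <<'E'
def R(deg):
    c,s=np.cos(np.radians(deg)),np.sin(np.radians(deg)); return np.array([[c,s,0],[s,-c,0],[0,0,-1.]])
E
python3 - <<'E'
from h import *
from workcell import *
c=pickle.load(open("c0.pkl","rb"))["top"]
print("flange",cast(c,[[315.8,220]],53))
for n,p,a in(("grasp",(551.5,-219.5,92),-81),("grasp2",(551.5,-219.5,92),99),("ins",(552.5,202.2,107),-3.6),("ins2",(552.5,202.2,107),176.4),("lock",(552.5,202.2,107),-93.6),("lock2",(552.5,202.2,107),86.4),("tab",(446.5,120.5,75),-93.6),("tab2",(446.5,120.5,75),86.4)):
    q=inverse_kinematics(p,R(a)); print(n,None if q is None else np.round(q,2))
E
```

```text
flange [[ 551.18262316 -222.27278332   53.        ]]
grasp [ 0.34  0.61 -0.08  1.78  0.07  0.76 -1.19]
grasp2 [ 0.76  0.71 -0.72  1.75  0.57  0.91  1.52]
ins [ 0.07  0.69 -0.77  1.76  0.58  0.94 -1.01]
ins2 [ 0.32  0.94 -1.28  1.74  0.96  1.23  1.85]
lock [-0.19  0.6  -0.38  1.77  0.29  0.82 -2.34]
lock2 [ 0.11  0.71 -0.83  1.75  0.63  0.96  0.53]
tab [-0.13  0.49 -0.34  2.11  0.29  0.58 -2.31]
tab2 [ 0.18  0.57 -0.75  2.1   0.61  0.7   0.54]
```

```bash
python3 - <<'E'
from h import *
from workcell import *
x,y=551.5,-219.8
movep((x,y,190),R(-81))
print(movel((x,y,92),guard=8,max_speed=100), read_state()["eef_pos"])
clamp(); s=read_state(); print(s["finger_gap"],s["ft_force"],s["eef_pos"],s["time"])
movel((x,y,215),max_speed=120); s=read_state(); print(s["finger_gap"],s["ft_force"],s["eef_pos"],s["time"])
movep((552.5,202.2,215),R(-3.6)); s=read_state(); print(s["eef_pos"],s["tool_rot"],s["time"])
wait(.2)
d={n:camera(n) for n in("top","side")};pickle.dump(d,open("c1.pkl","wb"))
im=np.hstack([cv2.resize(up(d["top"],160,235,170,270,4),(375,500)),cv2.resize(up(d["side"],200,320,120,280,4),(375,500))]);cv2.imwrite("pics/p3.png",im)
E
```

```text
False [ 551.84259795 -219.946586     92.5914515 ]
20.094294642783314 [-0.50902098 -2.08111333  4.76374986] [ 551.66461047 -220.1895648    92.24738288] 3.6417
20.10743991482907 [-0.05330209 -0.62564246 -3.31102572] [ 551.09397715 -219.64323755  214.20275416] 4.8167
[553.15860617 200.43660169 214.88862737] [[ 9.97817159e-01 -6.60371214e-02  1.28716098e-04]
 [-6.60369791e-02 -9.97816768e-01 -9.02831980e-04]
 [ 1.88055506e-04  8.92361219e-04 -9.99999584e-01]] 6.375
```

View pics/p3.png

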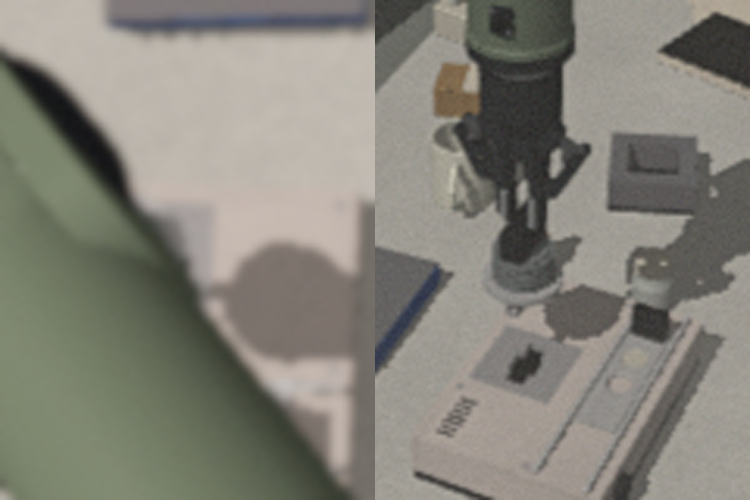

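```bash
python3 - <<'E'
from h import *
from workcell import *
from scipy.optimize import least_squares
s=read_state();print(s["eef_pos"],s["time"])
c=pickle.load(open("c1.pkl","rb"))["side"];P=cloud(c);e=s["eef_pos"]
near=np.hypot(P[...,0]-e[0],P[...,1]-e[1])<70
z=P[...,2]
for a in range(120,215,5):
    m=near&(z>=a)&(z<a+5); p=P[m]
    if len(p)<8: continue
    print(a,len(p),np.round(p[:,:2].min(0)),np.round(p[:,:2].max(0)),np.round(np.hypot(*(p[:,:2]-e[:2]).T).max(),1))
# flange silhouette: pixel mask of flange points; fit projected circle centre with known r at z 171.7
m=blob(near&(z>160)&(z<182),(P.shape[1]//2,200))
g=up(c,225,265,195,225,16); cv2.imwrite("pics/fl.png",g)
E
```

```text
[552.68625519 201.71296626 215.00861885] 6.675
145 9 [553. 217.] [563. 232.] 30.5
165 9 [520. 196.] [575. 240.] 41.8
170 60 [520. 167.] [596. 242.] 44.5
175 91 [518. 172.] [596. 245.] 44.6
180 28 [528. 201.] [583. 234.] 34.7
185 22 [527. 204.] [583. 234.] 35.1
190 34 [527. 199.] [581. 233.] 35.3
195 21 [529. 196.] [583. 235.] 34.8
200 22 [527. 176.] [572. 235.] 34.9
205 76 [527. 179.] [588. 234.] 35.8
210 32 [533. 180.] [577. 232.] 32.2
```

View pics/fl.png

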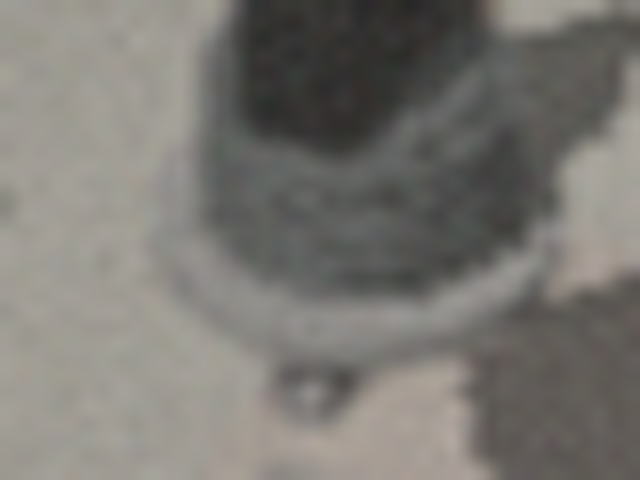

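```bash
python3 - <<'E'
from h import *
from workcell import *
x,y=551.9,202.6
movel((x,y,145),max_speed=120); wait(.3); s0=read_state(); print(s0["eef_pos"],s0["ft_force"])
d=camera("side")
h=movel((x,y,106.5),max_speed=25,guard=12); s=read_state(); print(h,s["eef_pos"],s["ft_force"]-s0["ft_force"],s["torque"]-s0["torque"],s["time"])
d2=camera("side");pickle.dump((d,d2),open("c2.pkl","wb"))
cv2.imwrite("pics/p5.png",np.hstack([up(d,215,280,190,265,6),up(d2,215,280,190,265,6)]))
E
```

```text
[552.10279398 202.67388757 145.46777333] [-0.11219053 -0.45008977 -4.57087352]
True [552.6461437  202.80559983 107.24822966] [-0.3914269   0.0882987  11.03316157] [-0.19864487  0.20963051  0.00664638] 9.2667
```

View pics/p5.png

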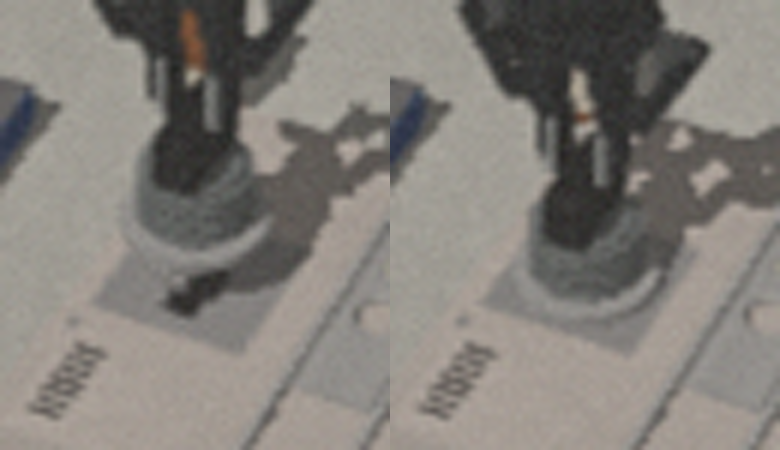

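```bash
python3 - <<'E'
from h import *
from workcell import *
x,y=552.2,202.6
movel((x,y,108),max_speed=20)
def p(t):
    s=read_state(); r=s["tool_rot"]; print(t,np.round(s["eef_pos"],1),round(np.degrees(np.arctan2(r[1,0],r[0,0])),1),np.round(s["ft_force"],1),np.round(s["torque"],2),round(s["finger_gap"],1),round(s["time"],2))
for a in(11.4,26.4,41.4,56.4,71.4,86.4):
    movel((x,y,108),R(a),max_speed=30); p(a)
    if np.abs(read_state()["ft_force"]).max()>35: break
wait(.3);p("set")
print(movel((x,y,106.3),max_speed=10,guard=8));p("down")
d=camera("side");cv2.imwrite("pics/p6.png",up(d,215,280,190,265,6))
E
```

```text
11.4 [552.1 202.4 107.8] 11.2 [-0.  -0.2 -4.9] [-0.01  0.19 -0.06] 19.9 9.97
26.4 [552.1 202.5 107.9] 26.1 [-0.3 -0.4 -5. ] [-0.07  0.25 -0.02] 20.0 10.38
41.4 [552.2 202.7 108. ] 41.0 [-1.2  0.  -3.6] [ 0.03  0.27 -0.05] 20.5 10.79
56.4 [552.2 202.7 108. ] 56.0 [-0.9  1.6 -3.1] [0.07 0.27 0.01] 20.4 11.2
71.4 [552.2 202.7 108. ] 71.0 [-0.9  0.5 -2.8] [0.01 0.33 0.04] 20.4 11.61
86.4 [552.2 202.7 108. ] 86.0 [-1.  -0.1 -4.1] [-0.01  0.28 -0.03] 20.5 12.02
set [552.2 202.6 108. ] 86.3 [-1.2  0.2 -2.4] [-0.1   0.18 -0.02] 20.3 12.32
True
down [551.3 203.2 107.3] 86.4 [-6.3 -0.3  8.6] [-0.22  1.14 -0.01] 20.1 12.53
```

View pics/p6.png

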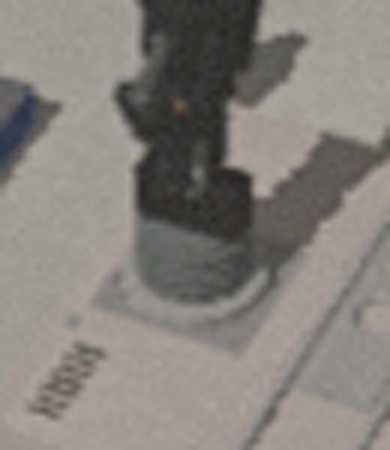

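```bash
python3 - <<'E'
from h import *
from workcell import *
open_gripper(); e=read_state()["eef_pos"]
movel((e[0],e[1],200),max_speed=150)
movep((500,-60,300),R(86.4)); wait(.2)
d={n:camera(n) for n in("top","side")};pickle.dump(d,open("c3.pkl","wb"))
c=d["top"];P=cloud(c);z=P[...,2]
near=np.hypot(P[...,0]-552,P[...,1]-203)<60
m=near&(z>115);print("grip",box(c,m,137),np.nanmedian(z[m]))
m=near&(z>63);p=P[m];print("flange cloud",p[:,:2].min(0),p[:,:2].max(0))
u0,u1,v0,v1=205,221,246,264
g=up(c,u0,u1,v0,v1).max(2);print("tab",ubox(c,g<70,u0,v0,101))
m=(np.hypot(P[...,0]-447,P[...,1]-121)<40)&(z>85)&(z<115);print("tab",box(c,m,101))
s=d["side"];Q=cloud(s);m=(np.hypot(Q[...,0]-447,Q[...,1]-121)<50)&(Q[...,2]>92)&(Q[...,2]<110);p=Q[m];print("side tab",p.min(0),p.max(0),len(p))
print(read_state()["time"])
cv2.imwrite("pics/p7.png",np.hstack([up(c,160,265,185,285,4),cv2.resize(up(s,210,310,200,300,4),(380,400))]))
E
```

```text
grip {'rect': array([556.1, 202.8]), 'size': array([57.7, 26.6]), 'ang': -5.1, 'mean': array([555.5, 203.3], dtype=float32), 'n': 159} 137.59658706205596
flange cloud [493.60694211 145.59372703] [610.11269895 258.7522414 ]
tab [446.7 117.4 446.9 117.5  31.   11.8  -4.   -4. ]
tab {'rect': array([448.5, 121.8]), 'size': array([35. , 12.8]), 'ang': -1.2, 'mean': array([447.5, 121.4], dtype=float32), 'n': 56}
side tab [430.63723342 114.73227178  92.4073433 ] [466.86357496 132.8883865  105.25864963] 57
15.4
```

View pics/p7.png

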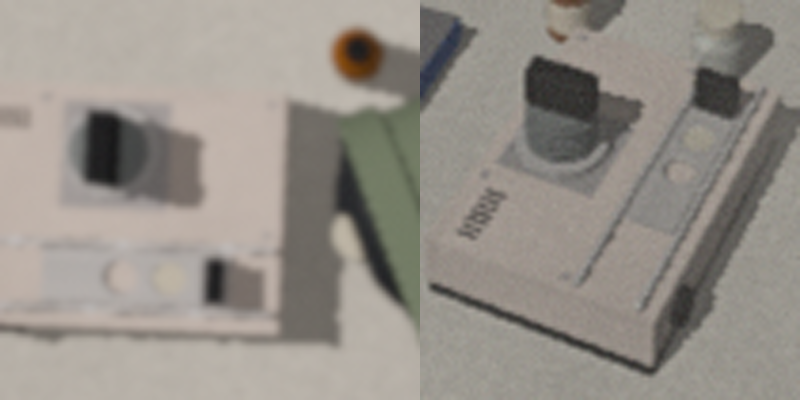

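```bash
python3 - <<'E'
from h import *
from workcell import *
t=np.array([447,121.]);u=np.array([.063,.998])
def p(n):
    s=read_state();print(n,np.round(s["eef_pos"],1),np.round(s["ft_force"],1),round(s["finger_gap"],1),round(s["time"],2))
movep((*t,180),R(86.4)); wait(.2)
print(movel((*t,76),max_speed=80,guard=8));p("down")
clamp();p("clamp")
movel((*(t+40*u),76),max_speed=40);wait(.4);p("slid")
open_gripper();p("open")
movel((*(t+40*u),190),max_speed=120)
movep((500,-60,300),R(86.4)); wait(.3);p("away")
d={n:camera(n) for n in("top","side")};pickle.dump(d,open("c4.pkl","wb"))
c=d["top"];P=cloud(c);z=P[...,2]
m=(np.hypot(P[...,0]-449,P[...,1]-155)<50)&(z>85)&(z<115);print("tab",box(c,m,101))
m=(np.hypot(P[...,0]-552,P[...,1]-203)<60)&(z>115);print("grip",box(c,m,137))
cv2.imwrite("pics/p8.png",np.hstack([up(c,160,265,185,285,4),cv2.resize(up(d["side"],210,310,200,300,4),(380,400))]))
E
```

```text
False
down [447.3 121.   76.4] [-0.4 -0.3 -0.5] 85.6 17.94
clamp [447. 121.  76.] [-0.8  0.1 -0.1] -0.2 18.71
slid [449.5 160.9  76. ] [-0.2 -0.2  1.4] 0.1 20.26
open [449.5 160.9  76. ] [ 1.  -0.4  0.3] 85.6 21.04
away [500.  -59.2 299.8] [-0.5 -0.3 -0.1] 85.9 23.43
tab {'rect': array([448.5, 121.8]), 'size': array([35. , 12.8]), 'ang': -1.2, 'mean': array([447.5, 121.4], dtype=float32), 'n': 56}
grip {'rect': array([556.2, 203.1]), 'size': array([57.6, 26.2]), 'ang': -4.7, 'mean': array([555.6, 203.3], dtype=float32), 'n': 159}
```

View pics/p8.png

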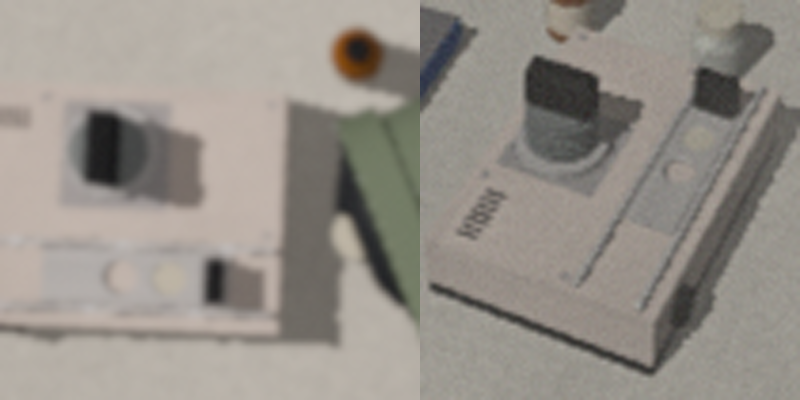

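The jaws closed to about 0 mm and the tab has not moved (still at 448, 122), so the grasp missed. I'll repeat it and take pictures during the attempt.

```bash
python3 - <<'E'
from h import *
from workcell import *
t=np.array([447,121.])
def p(n):
    s=read_state();print(n,np.round(s["eef_pos"],1),np.round(s["ft_force"],1),round(s["finger_gap"],1),round(s["time"],2))
movep((*t,180),R(86.4)); wait(.2); a=camera("side")
movel((*t,76),max_speed=120,guard=8);p("down");b=camera("side")
clamp();p("clamp");c=camera("side")
r=read_state()["tool_rot"];print(np.round(r,3))
pickle.dump((a,b,c),open("c5.pkl","wb"))
cv2.imwrite("pics/p9.png",np.hstack([up(k,255,320,170,260,4) for k in(a,b,c)]))
for k in(a,b,c):
    Q=cloud(k);m=(np.hypot(Q[...,0]-447,Q[...,1]-121)<90)&(Q[...,2]>78)&(Q[...,2]<110);q=Q[m];print(len(q),q[:,:2].min(0).round(),q[:,:2].max(0).round())
E
```

```text
down [447.3 121.2  76.5] [-0.5 -0.8 -0.3] 85.7 25.69
clamp [447. 121.  76.] [-0.5 -0.2 -0.2] -0.5 26.51
[[ 0.063  0.998 -0.   ]
 [ 0.998 -0.063 -0.   ]
 [-0.    -0.    -1.   ]]
90 [430. 113.] [467. 135.]
65 [430. 114.] [458. 134.]
86 [430. 114.] [467. 133.]
```

View pics/p9.png

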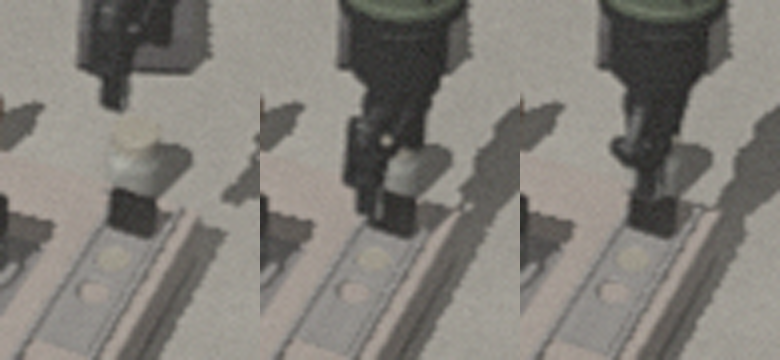

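```bash
python3 - <<'E'
from h import *
a,b,c=pickle.load(open("c5.pkl","rb"))
for k,us in((c,(285,287,289)),(b,(280,282,284))):
    Q=cloud(k)
    for u in us: print(u,[(v,*[int(x) if x==x else None for x in Q[v,u]],int(k["image"][v,u].max())) for v in range(204,228,2)])
E
```

```text
285 [(204, 456, 135, 171, 54), (206, 444, 176, 197, 60), (208, 442, 181, 194, 62), (210, 443, 177, 182, 54), (212, 446, 163, 163, 48), (214, 455, 133, 129, 57), (216, 454, 135, 122, 55), (218, 453, 136, 115, 57), (220, 455, 130, 101, 53), (222, 455, 129, 92, 54), (224, 454, 128, 82, 60), (226, 455, 125, 71, 60)]
287 [(204, 447, 145, 180, 57), (206, 448, 138, 167, 71), (208, 448, 138, 159, 47), (210, 443, 156, 166, 53), (212, 441, 158, 161, 48), (214, 447, 137, 134, 52), (216, 446, 139, 128, 48), (218, 446, 137, 117, 56), (220, 448, 129, 102, 66), (222, 449, 126, 91, 62), (224, 447, 130, 87, 58), (226, 447, 128, 76, 58)]
289 [(204, 443, 137, 176, 50), (206, 441, 141, 172, 53), (208, 441, 139, 162, 53), (210, 442, 134, 150, 46), (212, 444, 128, 136, 68), (214, 445, 123, 124, 70), (216, 443, 129, 121, 92), (218, 442, 128, 112, 96), (220, 443, 124, 100, 60), (222, 442, 127, 94, 55), (224, 440, 130, 89, 54), (226, 441, 126, 76, 60)]
280 [(204, 455, 191, 212, 82), (206, 454, 192, 205, 71), (208, 455, 190, 197, 56), (210, 455, 189, 188, 55), (212, 458, 178, 171, 51), (214, 453, 192, 176, 64), (216, 452, 194, 170, 55), (218, 457, 176, 145, 52), (220, 456, 179, 140, 59), (222, 457, 175, 128, 51), (224, 475, 117, 66, 146), (226, 472, 126, 66, 121)]
282 [(204, 448, 192, 215, 60), (206, 448, 194, 209, 57), (208, 449, 189, 198, 52), (210, 447, 193, 194, 59), (212, 445, 200, 191, 56), (214, 446, 196, 181, 57), (216, 446, 195, 172, 60), (218, 445, 195, 165, 53), (220, 449, 180, 143, 56), (222, 449, 180, 135, 53), (224, 450, 175, 122, 70), (226, 465, 125, 68, 91)]
284 [(204, 445, 184, 211, 56), (206, 444, 186, 204, 48), (208, 444, 184, 195, 57), (210, 444, 183, 186, 52), (212, 446, 175, 172, 52), (214, 445, 176, 165, 47), (216, 444, 181, 161, 57), (218, 446, 172, 146, 72), (220, 445, 174, 140, 82), (222, 445, 174, 131, 98), (224, 445, 171, 120, 92), (226, 458, 126, 71, 56)]
```

Depth shows the closed fingertips at z ≈ 105 when the reported TCP is at 76. The real tips sit about 28 mm higher than reported, so the jaws closed above the 101 mm tab. The lamp was gripped only near the top of its bar, which still held. I'll redo the grasp about 26 mm lower and check the finger gap before sliding.

```bash
python3 - <<'E'
from h import *
from workcell import *
t=np.array([447,121.]);u=np.array([.063,.998])
def p(n):
    s=read_state();print(n,np.round(s["eef_pos"],1),np.round(s["ft_force"],1),round(s["finger_gap"],1),round(s["time"],2));return s
movel((*t,90),max_speed=100);open_gripper()
hit=movel((*t,50),max_speed=50,guard=8);print(hit);p("down")
if not hit:
    clamp();s=p("clamp")
    if s["finger_gap"]>5:
        movel((*(t+40*u),50),max_speed=40);wait(.4);p("slid")
        open_gripper();p("open")
        movel((*(t+40*u),190),max_speed=120)
        movep((500,-60,300),R(86.4)); wait(.3);p("away")
        d={n:camera(n) for n in("top","side")};pickle.dump(d,open("c6.pkl","wb"))
        c=d["top"];P=cloud(c);z=P[...,2]
        m=(np.hypot(P[...,0]-449,P[...,1]-145)<60)&(z>85)&(z<115);print("tab",box(c,m,101))
        m=(np.hypot(P[...,0]-552,P[...,1]-203)<60)&(z>115);print("grip",box(c,m,137),np.nanmedian(z[m]))
        cv2.imwrite("pics/p10.png",np.hstack([up(c,160,265,185,285,4),cv2.resize(up(d["side"],210,310,200,300,4),(380,400))]))
E
```

```text
False
down [447.1 121.1  50.2] [ 0.7 -0.1 -0.4] 84.9 28.58
clamp [447.  121.   50.2] [-0.9 -0.7  5.3] 12.9 29.23
slid [449.7 160.8  50.1] [-0.9 -0.7  7.4] 13.1 30.78
open [449.5 160.9  50. ] [-0.6 -0.5  0.3] 85.1 31.48
away [500.  -59.2 299.8] [-0.3 -0.4 -0.5] 85.3 34.09
tab {'rect': array([449.6, 161.7]), 'size': array([34.9, 16. ]), 'ang': -1.7, 'mean': array([450. , 161.1], dtype=float32), 'n': 57}
grip {'rect': array([556.1, 202.7]), 'size': array([57.7, 26.8]), 'ang': -5.1, 'mean': array([555.6, 203.2], dtype=float32), 'n': 160} 137.93259964899607
```

View pics/p10.png

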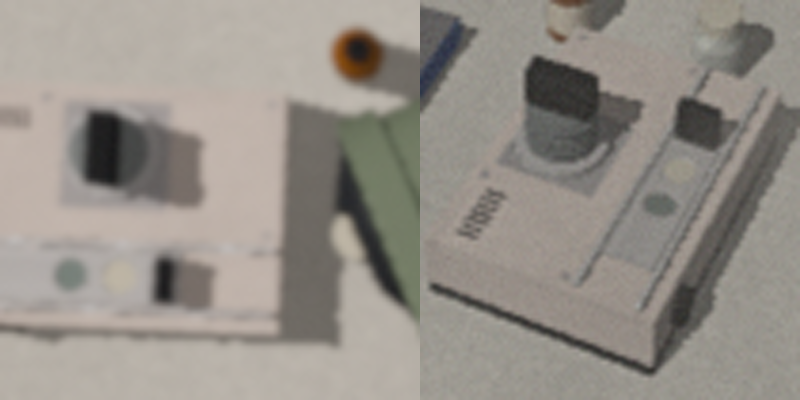

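The picture shows the clear hole over the dark light port (crop pixel 70, 275), the tab at (165, 280), and the lamp seated crosswise on its plate. The bottle and jar have not moved.

```bash
python3 -c "
from workcell import *
finish_job(); print(read_state()['time'])"
```

```text
the job is handed in; nothing more can be done
the job is handed in; nothing more can be done
```

The lamp head is locked in the illuminator unit, the shutter is in its middle stop, and I handed the job in at about 34 s of the 58 s. `finish_job` gives no verdict, so these are my own last checks:

- **Lamp:** I passed the foot through the slot, set the flange on the deck and turned it a quarter. The bar top measured 137.9 mm (137 expected), and its angle was −5.1° against about −3.6° for the unit. Its centre measured 3–4 mm from the slot centre (limit 8 mm).
- **Shutter:** I moved it only after the lamp was locked. The tab travelled about 39.7 mm, and the last picture shows the clear hole over the dark light port.
- **Bystanders and robot:** The oil bottle and stain jar look unmoved in the last pictures. I did not re-measure the other bystanders, which the arm never went near. The robot is clear of everything and its force reading is near zero.

**What went wrong:** My first try at the shutter missed. The depth images put the real fingertips about 28 mm higher than the reported tool position, so the jaws closed above the tab and moved nothing. Gripping 26 mm lower fixed it, with a finger gap of 13 mm on the 14 mm tab. The same error means the lamp was held only near the top of its grip bar, but it did not slip noticeably in height or angle.

**Disagreement:** The two cameras differed by 2–5 mm on the slot position. I aimed mainly by the top view, with a small correction toward the side view.

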